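Lay the boiler strainer in the vise and clamp it

TASK

Pick up the capped brass strainer that stands upright on the worktop and lay it on its side in the vise's cradle, its foot pushed up against the end stop and its wide cap sticking out of the open end; lower it in your grip, do not drop it or let it topple. Then, with the gripper off it, wind the crank until the jaw holds it firmly, and let go. Leave the plain tube and the other things as they are.

Things in the scene. Friction and masses are not known exactly. Their poses are not given: they have to be found in the camera images.
- strainer: The workpiece: brass strainer, a round body 42 mm in diameter and 105 mm long with a wider round cap, 52 mm in diameter and 40 mm long, on its top end (145 mm overall, plus a 4 mm screw head); 0.35 to 0.65 kg, centre of mass 73 mm from the foot. Starts upright on its foot. Origin: centre of the foot's flat face; z runs from foot to cap.
- tube: Look-alike to be left alone: plain brass tube offcut with no cap, 42 mm in diameter, 115 mm tall, upright. It and the strainer may stand in each other's place. Origin: centre of its underside.
- vise: Steel vise bolted to the worktop. Origin: on the worktop under the middle of the fixed jaw's face; z up, x from the crank towards the fixed jaw (away from the robot), y along the jaws. Fixed jaw's face: plane x = 0. Both jaws span y = -45 to +45 mm and reach 100 mm high. Base plate 130 mm wide, 16 mm high, x = -148 to +58 mm; a bearing bracket 100 mm high, 70 mm wide at x = -133 to -115 mm.
- cradle_home (a point): Where the centre of the strainer's foot belongs: vise x = -21, y = -45, z = 71 mm; the part then lies along the vise's +y, touching the fixed jaw. The cradle has a flat floor 50 mm above the worktop, y = -45 to +58 mm, and a lip 8 mm high at x = -42 to -48 mm. Its -y end is shut by the end stop, a plate 80 mm high (inner face y = -45 mm); its +y end is open.
- vise_jaw: The sliding steel jaw, 90 mm wide, its underside 60 mm and its top 100 mm above the worktop. Origin: in the middle of its clamping face, which looks along +x of the vise; the gap between the jaws is minus its x in the vise's frame (about 64 to 77 mm at the start, 42 mm when it holds the strainer).
- vise_crank (a joint): Crank angle (rad, 0 to 16); it grows clockwise as seen from the robot (right-handed about the vise's +x), which closes the jaw 16 mm a turn: gap in mm = 78 - 2.5465 x angle. Arm straight up at 0 and each full turn. Starts at 0.5 to 5.5. Friction 0.12 N m (3 N at the handle) holds it where left, grip included. When the jaw meets the part the force rises; 8 N at the handle is firm.
- handle_grip (a point): Where to take the crank handle: a black horizontal handle 20 mm in diameter and 56 mm long that spins freely on its pin and points along -x of the vise, towards the robot; it runs from 9 mm to 65 mm from the middle of the crank arm and this point is on its axis, 45 mm from the arm's middle. It circles at 45 mm radius about the crank axis.
- crank_axis (a point): The point on the crank's axis (along the vise's x; here x = -186 mm, y = 0, 80 mm above the worktop) about which point handle_grip circles in an upright plane.
- screwdriver: Bystander: screwdriver 190 mm long, lying on the worktop. Origin on its underside, mid length.
- wrench: Bystander: steel wrench 180 mm long, lying on the worktop. Origin on its underside, mid length.
- mug: Bystander: white mug, 80 mm in diameter and 90 mm tall. Origin: centre of its underside.
- soap: Bystander: green soap bottle, 60 mm in diameter and 190 mm tall. Origin: centre of its underside.
- jar: Bystander: glass jar, 70 mm in diameter and 90 mm tall. Origin: centre of its underside.
Things that resemble listed ones, but are neither listed nor needed, are in the scene too. What is shaped like the strainer but black or pink is not meant.

How it is judged:
On the way, in this order (a step that is already met when the one before it is completed fails the run):
1. the strainer lies on its side in the cradle, foot within 5 mm of the end stop, the fingers off it, the jaw not yet gripping (angle between the z axis of strainer and the y axis of vise, either way round below 0.07 rad and y of strainer in the frame of vise between -0.05 and -0.04 m and x of strainer in the frame of vise between -0.028 and -0.015 m and z of strainer in the frame of vise between 0.066 and 0.077 m and contact force between the fingers and strainer below 0.5 N and contact force between vise_jaw and strainer below 5 N), for 0.2 s.
2. the jaw grips the strainer with more than 10 N (contact force between vise_jaw and strainer above 10 N), for 0.2 s.
At the end, for the whole second after the job is handed in: The strainer lies at rest on its side in the cradle, parallel to the jaws within 0.07 rad, its foot within 5 mm of the end stop, its axis 15 to 28 mm from the fixed jaw's face and 66 to 77 mm above the worktop, the sliding jaw pressing it with more than 10 N and the crank at rest (angle between the z axis of strainer and the y axis of vise, either way round below 0.07 rad and y of strainer in the frame of vise between -0.05 and -0.04 m and x of strainer in the frame of vise between -0.028 and -0.015 m and z of strainer in the frame of vise between 0.066 and 0.077 m and contact force between vise_jaw and strainer above 10 N and linear speed of strainer below 0.02 m/s and velocity of joint vise_crank between -0.1 and 0.1 rad/s); the robot touches nothing.
It fails at once if the strainer is dropped or topples (moves faster than 0.6 m/s or turns faster than 6 rad/s with no finger on it) (contact force between the fingers and strainer below 0.1 N and (linear speed of strainer above 0.6 m/s or angular speed of strainer above 6 rad/s)).
It fails at once if a bystander (tube, screwdriver, wrench, mug, soap bottle or jar) is moved more than 30 mm (distance of any of screwdriver, wrench, mug, soap, jar, tube from where it was at the start of the episode above 0.03 m).
It fails at once if the tube, mug, soap bottle or jar is tipped over (angle between any of tube, mug, soap, jar's own z axis and vertical above 0.5 rad).
It also fails if it takes over 72 s, if anything falls off the work surface, if the arm or the gripper's body presses on something with over 40 N, if the wrist force passes 120 N, or if a joint passes its speed limit or range.

ROBOT

A 6-joint arm with a two-finger parallel gripper is mounted at the origin on the work surface. World frame = base frame: x ahead of the robot, y to its left, z up, the work surface at z = 0. Lengths are in m, angles in rad, forces in N, time in s.
With the tool pointing down it reaches from about 0.4 to 0.825 m from the base axis. Payload 7 kg.
Tool frame: the origin (TCP) lies at the centre of the arm's flange, where the gripper is bolted on; the fingertips stand 178 mm ahead of it and the grasp point (between the pads) lies 159 mm ahead of it; z points along the fingers, y is the direction in which the jaws open and shut (so a half turn about z gives the same grasp; the last joint's range is limited). The gripper opens to 88 mm and grips with 3 to 60 N. Pads are 19 mm wide; open, the fingers measure 130 mm over their backs; the gripper's body (78 mm by 193 mm) begins 47 mm behind the grasp point.
Start: joints at [1.456, 0.359, 0.012, 0, -1.224, -0.288], TCP at [0.265, 0.621, 0.405] pointing down, gripper open.
Joint ranges: [-3.07, 3.07], [-1.43, 2.12], [-1.02, 1.25], [-3.03, 1.67], [-3.05, -0], [-3.03, 3.03]. Speed limits (rad/s): [2.39, 2.39, 3.01, 3.14, 3.14, 3.14].

INTERFACE

Orientations are given as [roll, pitch, yaw] about the fixed x, y, z axes, in that order (R = Rz(yaw) Ry(pitch) Rx(roll)).
In Python, from station import * gives the robot as it stands.
- The arm moves only by the tool send_rows, never from a script. Its argument "motion" is a list of rows, each an object with "offset": the shift along the tool's x, y, z in cm, a list of three; "turn": the turn about the tool's z in degrees. In form: [{"offset": [x, y, z], "turn": turn}, ...]. A call has 1 to 8 rows; each row is the pose to reach, as a shift and turn from the pose commanded when the call began, along the tool's axes at that moment; what a row does not reach only later rows make up. A row lasts 1/10 s, in which the tool goes at most 50 mm and 8.59 degrees, less where a joint would pass 70% of its speed; a pose out of reach is approached as far as the arm can. A call with a gripper value outside its range is refused whole. "hand" is the opening, from -1 (shut) to 1 (fully open), set as the call begins (left out, the last holds). The fingers move at their own pace and stop on an object; "squeeze" is the grip in N (left out, the last holds). Time passes only in rows, so rows that repeat a pose let the fingers close. It gives the time, the measured TCP pose, the force and the opening at its end, in the units of the state.
- get_state(): the state, without advancing time (a new reading comes with each control period).
- grab_frame(name): name is "scene" or "top" or "wrist"; returns a dict with "frame" (400x640x3 uint8, blue, green, red), "range_z" (400x640 float32, m along the optical axis (not along the pixel's ray), 0 where there is no reading), "vertical_fov" (degrees; the focal length in pixels is half the picture's height over the tangent of half this angle, whatever the lens; pixels are square), "cx", "cy" (the principal point, pixels), "cam_to_world" (4x4, takes a point from camera to world coordinates). Camera axes: x right, y up, looking along -z (the intrinsics and any distortion apply to the point x, -y, -z); pixel columns grow to the right and rows downward; lengths in m; the calibration is good to about 2 mm. A picture is of the moment at which its call begins.
- job_done(): hands the job in, once; it reports no verdict.
The state is a dict: "t": time; "q": joint angles; "qd": joint speeds; "joint_efforts": joint torques, N m; "eef_pos": TCP position; "ee_rot": TCP orientation; "force": force on the tool from outside, world axes, zero at the start; "moment": the same for the moment, N m; "width": finger opening in m.
Only numpy, scipy, OpenCV 4.12 (cv2) and the standard library are available. Lean on these libraries where they do the work, as an engineer would, in place of code of your own. Each camera call takes 0.05 s, during which the arm holds its last target. There are 200 camera calls.

## Working session

There is one attempt and no reset: what is moved stays moved. The work goes in short steps, Python scripts to look and compute and a tool call to move; the robot and the scene stay as the last step left them, time stands still between calls to the robot, and variables do not carry over. Pictures are saved under pics/ and viewed, about 8 in all and at most 12, crops included, and the job is handed in when it is done.

Besides the shell and the picture viewer there is one more tool, called after "Request:" as name([rows], argument=value, ...), one row to a line, values as JSON. send_rows: Moves the arm, as the interface text tells. Its arguments: {"type":"object","properties":{"motion":{"type":"array"},"hand":{"type":"number"},"squeeze":{"type":"number"}},"required":["motion"]}

```bash
mkdir -p pics; ls
python3 - <<'E'
from station import *
import cv2,numpy as np
s=get_state();print(s['t'],s['eef_pos'],s['ee_rot'],s['width'],s['force'])
for n in ['scene','top']:
    g=grab_frame(n);cv2.imwrite(f'pics/{n}0.png',g['frame']);np.savez(f'{n}0.npz',**g)
    print(n,g['vertical_fov'],g['cx'],g['cy'],np.round(g['cam_to_world'],3).tolist(),[k for k in g])
E
```

```text
pics
0.0 [0.26450587 0.62081274 0.40372481] [ 3.13994366e+00 -1.71576277e-04 -4.02894082e-01] 0.08776272223731764 [0.62125163 0.46706936 0.65716808]
scene 50.3242411703321 321.2222375994501 193.94050951099044 [[-0.854, -0.41, 0.32, 0.925], [0.52, -0.69, 0.503, 0.648], [0.015, 0.596, 0.803, 1.138], [0.0, 0.0, 0.0, 1.0]] ['frame', 'range_z', 'vertical_fov', 'cx', 'cy', 'cam_to_world']
top 43.58610319563674 316.61952155289936 203.1636458179777 [[-0.013, 0.999, -0.051, 0.415], [-1.0, -0.013, -0.003, -0.003], [-0.004, 0.051, 0.999, 1.767], [0.0, 0.0, 0.0, 1.0]] ['frame', 'range_z', 'vertical_fov', 'cx', 'cy', 'cam_to_world']
```

View pics/scene0.png

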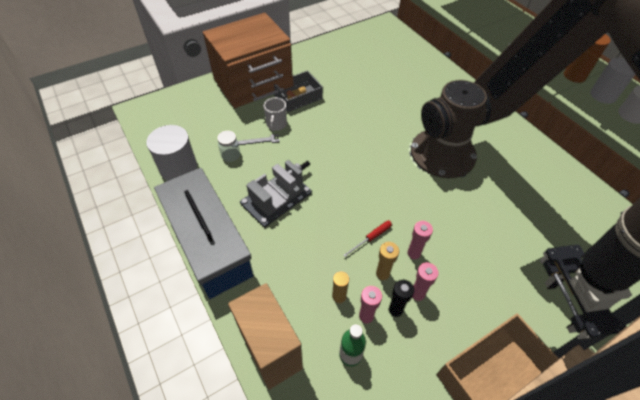

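View pics/top0.png

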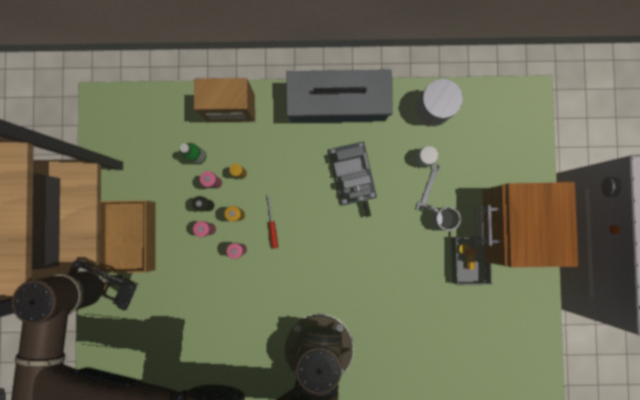

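Scene view: a capped brass piece with a screw head is at (388,258), and a shorter brass piece with no visible cap is at (341,287). There are pink look-alikes at (421,237), (427,280) and (371,303), and a black one at (402,297). The vise is at (278,190). In the top view the brass pieces are at (232,214) and (236,170), and the vise is at (353,175) with its crank at (364,208). I expect the strainer to be the one at scene (388,258), because it has the wider cap and the screw. I'll confirm that with heights and a crop.

```bash
cat > h.py <<'E'
import numpy as np,cv2
def load(n): return dict(np.load(n+'.npz'))
def K(g):
    f=200/np.tan(np.radians(float(g['vertical_fov']))/2); return f,float(g['cx']),float(g['cy'])
def pts(g):
    """HxWx3 world points from depth"""
    f,cx,cy=K(g); v,u=np.mgrid[0:400,0:640]; z=g['range_z']
    c=np.stack([(u-cx)/f*z,-(v-cy)/f*z,-z],-1); T=g['cam_to_world']
    P=c@T[:3,:3].T+T[:3,3]; P[z<=0]=np.nan; return P
def ray(g,u,v,h):
    """pixel ray cut with plane z=h"""
    f,cx,cy=K(g);T=g['cam_to_world'];d=T[:3,:3]@np.array([(u-cx)/f,-(v-cy)/f,-1]);o=T[:3,3]
    return o+d*(h-o[2])/d[2]
E
python3 - <<'E'
from h import *
for n in ['scene0','top0']:
    g=load(n);P=pts(g);hsv=cv2.cvtColor(g['frame'],cv2.COLOR_BGR2HSV)
    b=cv2.inRange(hsv,(10,120,90),(28,255,255))
    k,l,st,c=cv2.connectedComponentsWithStats(b)
    for i in range(1,k):
        if st[i,4]<60: continue
        p=P[l==i];zt=np.nanpercentile(p[:,2],97)
        if not(0.05<zt<.2): continue
        t=p[p[:,2]>zt-.008]
        print(n,c[i].round(),st[i,4],'ztop %.3f'%zt,np.nanmean(t,0).round(4),'extent',(np.nanmax(t,0)-np.nanmin(t,0)).round(3))
    r=P[(P[...,0]>.3)&(P[...,0]<1)&(abs(P[...,1])<.4)]; print('table z',np.nanmedian(r[:,2]))
g=load('top0');P=pts(g)
# vise: points above 10mm within its area
m=(P[...,2]>.008)&(P[...,2]<.16); m[:135]=0;m[222:]=0;m[:,:320]=0;m[:,385:]=0
m=m.astype(np.uint8);k,l,st,c=cv2.connectedComponentsWithStats(m);i=1+np.argmax(st[1:,4]);q=P[l==i]
print('vise n',len(q),np.nanmin(q,0),np.nanmax(q,0))
h,e=np.histogram(q[:,2],np.arange(0,.15,.01));print(h)
for lo,hi in[(.01,.025),(.085,.112)]:
    s=q[(q[:,2]>lo)&(q[:,2]<hi)];print(lo,len(s),cv2.minAreaRect((s[:,:2]*1000).astype(np.float32)))
a=cv2.resize(load('top0')['frame'][130:225,180:390],None,fx=3.5,fy=3.5,interpolation=2)
b=cv2.resize(load('scene0')['frame'][150:330,230:450],None,fx=3.3,fy=3.3,interpolation=2)
cv2.imwrite('pics/c1.png',cv2.resize(b,(726,594)))
cv2.imwrite('pics/c2.png',a)
E
```

```text
scene0 [389. 251.] 203 ztop 0.148 [0.4718 0.2781 0.1443] extent [0.047 0.047 0.009]
scene0 [341. 280.] 177 ztop 0.118 [0.6164 0.2697 0.1144] extent [0.039 0.038 0.013]
table z 0.0016198336750228304
top0 [236. 170.] 155 ztop 0.123 [0.6139 0.2684 0.1193] extent [0.037 0.036 0.012]
top0 [126. 234.] 2819 ztop 0.103 [0.4192 0.5951 0.1018] extent [0.237 0.157 0.065]
top0 [233. 213.] 197 ztop 0.153 [0.4696 0.2765 0.1489] extent [0.049 0.046 0.011]
table z 0.0038736945346906637
vise n 2244 [ 0.45366133 -0.21088056  0.00817924] [ 0.72329475 -0.04063254  0.11303368]
[ 33 439 199 135 377 294  43  48  75 273 326   2   0   0]
0.01 591 ((607.9105834960938, -123.45545959472656), (209.50674438476562, 132.30128479003906), 10.915212631225586)
0.085 642 ((597.3392333984375, -129.81439208984375), (178.53485107421875, 95.9135513305664), 12.162904739379883)
```

View pics/c1.png

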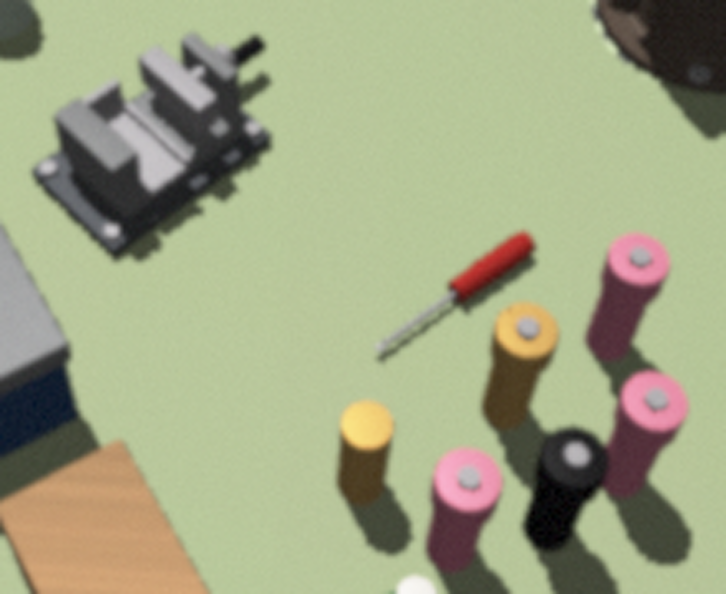

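The crop at (527,330) shows wide cap, grey screw and about 150 mm height, so that's the strainer, at roughly (0.470, 0.277). The plain one at (366,425) is about 118 mm tall, so that's the tube. Next I'll take a close wrist look at the vise with empty fingers, then pick.

```bash
cat >> h.py <<'E'
def go(s,x,y,z,yawdeg=None):
    """offset (cm) and turn (deg) from state pose to TCP target x,y,z,yaw"""
    from scipy.spatial.transform import Rotation as R
    r=R.from_euler('xyz',s['ee_rot']); o=r.inv().apply(np.array([x,y,z])-s['eef_pos'])*100
    t=0 if yawdeg is None else (np.degrees(s['ee_rot'][2])-yawdeg+180)%360-180
    print('offset',o.round(2).tolist(),'turn %.1f'%t)
E
python3 -c "
from station import *;from h import *
go(get_state(),.52,-.13,.44,-79)"
```

```text
offset [52.94, 59.06, -3.52] turn 55.9
```

Request:
send_rows([
  {"offset":[53,59,-3.5],"turn":56},
  {"offset":[53,59,-3.5],"turn":56},
  {"offset":[53,59,-3.5],"turn":56},
  {"offset":[53,59,-3.5],"turn":56},
  {"offset":[53,59,-3.5],"turn":56},
  {"offset":[53,59,-3.5],"turn":56},
  {"offset":[53,59,-3.5],"turn":56},
  {"offset":[53,59,-3.5],"turn":56},
], hand=1)

```text
t: 0.9
eef_pos: [0.3937, 0.2407, 0.4224]
ee_rot: [-3.142, 0.0, -1.383]
force: [0.8, 0.2, 0.6]
width: 0.0873
```

Request:
send_rows([
  {"offset":[38.8,-5.4,-1.8],"turn":0},
  {"offset":[38.8,-5.4,-1.8],"turn":0},
  {"offset":[38.8,-5.4,-1.8],"turn":0},
  {"offset":[38.8,-5.4,-1.8],"turn":0},
  {"offset":[38.8,-5.4,-1.8],"turn":0},
  {"offset":[38.8,-5.4,-1.8],"turn":0},
  {"offset":[38.8,-5.4,-1.8],"turn":0},
  {"offset":[38.8,-5.4,-1.8],"turn":0},
])

```text
t: 1.7
eef_pos: [0.5205, -0.1305, 0.4402]
ee_rot: [3.141, 0.0, -1.381]
force: [0.9, 0.8, 0.5]
width: 0.0878
```

Request:
send_rows([
  {"offset":[0,0,0],"turn":0},
  {"offset":[0,0,0],"turn":0},
])

```text
t: 1.9
eef_pos: [0.5202, -0.1291, 0.4395]
ee_rot: [3.14, 0.0, -1.383]
force: [-0.4, 0.1, 0.1]
width: 0.0876
```

```bash
cat >> h.py <<'E'
def snap(n,name):
    from station import grab_frame
    g=grab_frame(n);cv2.imwrite(f'pics/{name}.png',g['frame']);np.savez(name+'.npz',**g);return g
E
python3 - <<'E'
from station import *;from h import *
s=get_state();print(s['t'],s['eef_pos'],s['ee_rot'])
g=snap('wrist','w1');print(g['vertical_fov'],g['cam_to_world'].round(3).tolist())
E
```

```text
1.9 [ 0.52020173 -0.12906407  0.43948537] [ 3.14006267e+00  4.36323294e-04 -1.38308242e+00]
60.977391444839185 [[-0.982, 0.178, 0.056, 0.534], [-0.187, -0.939, -0.289, -0.207], [0.002, -0.294, 0.956, 0.42], [0.0, 0.0, 0.0, 1.0]]
```

View pics/w1.png

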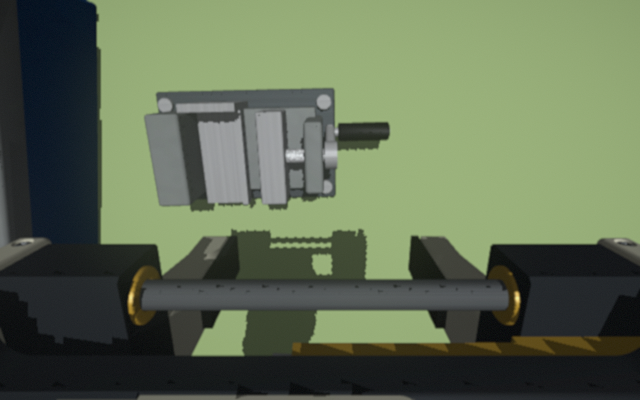

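Wrist view: the fixed jaw is at (165,160), the moving jaw at (270,158), the end stop plate at (205,107) on the upper side of the picture (-y), and the black handle at (363,130). I'll fit the vise frame from the jaw tops.

Run:
```python
from h import *
g=load('w1');P=pts(g);V=np.mgrid[0:400,0:640];m0=(V[0]<225)&(V[1]>120)&(V[1]<410)
def comps(lo,hi,mn=60):
    m=(m0&(P[...,2]>lo)&(P[...,2]<hi)).astype(np.uint8)
    k,l,st,c=cv2.connectedComponentsWithStats(m)
    for i in range(1,k):
        if st[i,4]>mn:
            p=P[l==i];print(lo,c[i].round(),st[i,4],'z %.4f'%np.median(p[:,2]),[np.round(a,1) for a in cv2.minAreaRect((p[:,:2]*1000).astype(np.float32))],p.mean(0).round(4))
print('table',np.median(P[20:60,420:600,2]))
comps(.088,.115);comps(.072,.086,40);comps(.045,.058);comps(.01,.024)
hs=cv2.cvtColor(g['frame'],cv2.COLOR_BGR2HSV)
b=(m0&(V[1]>335)&(V[0]<145)&(hs[...,2]<60)).astype(np.uint8)&(P[...,2]>.03)
p=P[b>0];print('handle',len(p),p.mean(0),np.percentile(p,[2,50,98],axis=0).round(4).tolist(),[np.round(a,1) for a in cv2.minAreaRect((p[:,:2]*1000).astype(np.float32))])
# yaw from top-plane edges of jaws using colour-free depth mask, ray-cast at z=.1
```

```text
table nan
0.088 [271. 157.] 2534 z 0.1001 [array([ 570.9, -134.8]), array([26. , 90.3]), np.float64(11.9)] [ 0.571  -0.1374  0.0997]
0.088 [169. 159.] 3422 z 0.1000 [array([ 667.9, -114.3]), array([32.6, 90.1]), np.float64(12.7)] [ 0.6665 -0.1173  0.0992]
0.088 [313. 157.] 1359 z 0.0999 [array([ 532.4, -143.2]), array([19.3, 69.9]), np.float64(12.0)] [ 0.532  -0.1451  0.0997]
0.088 [330. 156.] 278 z 0.0929 [array([ 515.2, -146.9]), array([10.9, 23.9]), np.float64(11.2)] [ 0.5154 -0.1478  0.0925]
0.072 [199. 130.] 1001 z 0.0801 [array([ 654.6, -133.6]), array([108.4,  53.2]), np.float64(73.3)] [ 0.6479 -0.1461  0.0796]
0.072 [290. 140.] 142 z 0.0825 [array([ 562.2, -158.8]), array([16. , 47.5]), np.float64(37.4)] [ 0.5576 -0.1537  0.0813]
0.072 [290. 171.] 94 z 0.0833 [array([ 547.4, -116.5]), array([17.1, 40.1]), np.float64(6.6)] [ 0.5522 -0.1231  0.0815]
0.045 [222. 156.] 3986 z 0.0503 [array([ 629.2, -119.7]), array([ 49.4, 111.1]), np.float64(11.9)] [ 0.6304 -0.1176  0.0509]
0.045 [363. 132.] 711 z 0.0478 [array([ 482.7, -172.1]), array([55.5, 16.5]), np.float64(12.6)] [ 0.483  -0.1721  0.0476]
0.045 [329. 131.] 66 z 0.0515 [array([ 520. , -165.7]), array([11.3,  8.3]), np.float64(29.4)] [ 0.5195 -0.1665  0.0516]
0.01 [259. 100.] 3143 z 0.0163 [array([ 615.8, -157.8]), array([204.6,  68.7]), np.float64(11.3)] [ 0.6035 -0.1824  0.0168]
0.01 [319. 186.] 553 z 0.0162 [array([ 528.8, -100.3]), array([59.4, 43.9]), np.float64(12.9)] [ 0.5183 -0.0943  0.0169]
0.01 [256. 193.] 89 z 0.0160 [array([593.4, -71. ]), array([11.8, 11.3]), np.float64(13.1)] [ 0.5936 -0.0711  0.0161]
handle 703 [ 0.48544287 -0.17176387  0.04673657] [[0.4588, -0.1841, 0.0426], [0.4868, -0.1715, 0.0471], [0.5085, -0.1603, 0.0496]] [array([ 483.5, -171.8]), array([53.6, 19. ]), np.float64(11.2)]
```

```bash
python3 -c "
from station import *;from h import *
go(get_state(),.4705,.277,.40,-78)"
```

```text
offset [-40.72, -2.77, 3.99] turn -1.1
```

Request:
send_rows([
  {"offset":[-40.7,-2.8,4],"turn":-1.1},
  {"offset":[-40.7,-2.8,4],"turn":-1.1},
  {"offset":[-40.7,-2.8,4],"turn":-1.1},
  {"offset":[-40.7,-2.8,4],"turn":-1.1},
  {"offset":[-40.7,-2.8,4],"turn":-1.1},
  {"offset":[-40.7,-2.8,4],"turn":-1.1},
  {"offset":[-40.7,-2.8,4],"turn":-1.1},
  {"offset":[-40.7,-2.8,4],"turn":-1.1},
])

```text
t: 2.75
eef_pos: [0.4698, 0.2701, 0.4016]
ee_rot: [-3.141, 0.001, -1.358]
force: [1.0, 0.6, -0.2]
width: 0.0875
```

Request:
send_rows([
  {"offset":[0,0,0],"turn":0},
  {"offset":[0,0,0],"turn":0},
  {"offset":[0,0,0],"turn":0},
])

```text
t: 3.05
eef_pos: [0.4711, 0.2674, 0.4014]
ee_rot: [3.142, 0.0, -1.36]
force: [-0.1, 0.3, -0.8]
width: 0.0874
```

Run:
```python
from station import *;from h import *
s=get_state();print(s['t'],s['eef_pos'],s['ee_rot'])
g=snap('wrist','w2');P=pts(g)
m=((P[...,2]>.135)&(P[...,2]<.152)&(np.hypot(P[...,0]-.4705,P[...,1]-.277)<.045)).astype(np.uint8)
k,l,st,c=cv2.connectedComponentsWithStats(m);i=1+np.argmax(st[1:,4]);p=P[(l==i)]
print(st[i],c[i],np.median(p,0));
t=p[abs(p[:,2]-np.median(p[:,2]))<.004];print(cv2.minEnclosingCircle((t[:,:2]*1000).astype(np.float32)))
go(s,.4705,.277,.125+.159,-78)
```

```text
3.05 [0.4710923  0.26735669 0.40142977] [ 3.14155384e+00  5.09528249e-05 -1.35951046e+00]
[ 289  176   69   68 3636] [323.18454345 209.30665567] [0.4695328  0.27174441 0.14511256]
((469.0390625, 274.4747619628906), 25.86890983581543)
offset [-0.95, -0.14, 11.74] turn 0.1
```

View pics/w2.png

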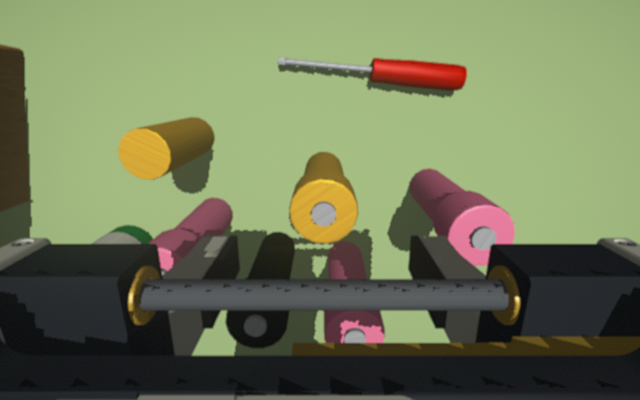

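The wrist view confirms the gold cap and screw at (323,210), radius 25.9 mm, top at 145 mm, centre (0.469, 0.2745). The tube is at (165,145), clear of the fingers. Descending to grip the cap.

Request:
send_rows([
  {"offset":[-0.74,0.06,2],"turn":0},
  {"offset":[-0.74,0.06,4],"turn":0},
  {"offset":[-0.74,0.06,7],"turn":0},
  {"offset":[-0.74,0.06,10],"turn":0},
  {"offset":[-0.74,0.06,11.7],"turn":0},
  {"offset":[-0.74,0.06,11.7],"turn":0},
  {"offset":[-0.74,0.06,11.7],"turn":0},
])

```text
t: 3.8
eef_pos: [0.4702, 0.2737, 0.285]
ee_rot: [-3.141, -0.0, -1.362]
force: [-0.1, 0.2, 0.4]
width: 0.088
```

Request:
send_rows([
  {"offset":[0,0,0],"turn":0},
  {"offset":[0,0,0],"turn":0},
  {"offset":[0,0,0],"turn":0},
  {"offset":[0,0,0],"turn":0},
  {"offset":[0,0,0],"turn":0},
  {"offset":[0,0,0],"turn":0},
], hand=-1, squeeze=25)

```text
t: 4.4
eef_pos: [0.4698, 0.2744, 0.2845]
ee_rot: [-3.141, 0.0, -1.361]
force: [-0.7, -0.4, 1.7]
width: 0.0517
```

Request:
send_rows([
  {"offset":[0,0,-2],"turn":0},
  {"offset":[0,0,-6],"turn":0},
  {"offset":[4,-1.4,-6],"turn":0},
  {"offset":[8,-2.8,-6],"turn":0},
  {"offset":[12,-4.2,-6],"turn":0},
  {"offset":[16,-5.6,-6],"turn":0},
  {"offset":[20,-7,-6],"turn":0},
  {"offset":[23.6,-8.2,-6],"turn":0},
], squeeze=40)

```text
t: 5.2
eef_pos: [0.5993, 0.0587, 0.3429]
ee_rot: [3.139, 0.0, -1.362]
force: [0.8, 1.6, -5.8]
width: 0.0515
```

Request:
send_rows([
  {"offset":[0,0,0],"turn":0},
  {"offset":[0,0,0],"turn":0},
  {"offset":[0,0,2],"turn":0},
  {"offset":[0,0,4],"turn":0},
  {"offset":[0,0,5.5],"turn":0},
  {"offset":[0,0,5.5],"turn":0},
], squeeze=25)

```text
t: 5.8
eef_pos: [0.5975, 0.0613, 0.2865]
ee_rot: [3.136, -0.0, -1.36]
force: [-0.9, 0.1, -5.1]
width: 0.0512
```

Request:
send_rows([
  {"offset":[0,0,0.4],"turn":0},
  {"offset":[0,0,0.7],"turn":0},
  {"offset":[-0.7,0,0.7],"turn":0},
  {"offset":[-1.4,0,0.6],"turn":0},
  {"offset":[-2.2,0,0.6],"turn":0},
  {"offset":[-3.2,0,0.7],"turn":0},
], squeeze=12)

```text
t: 6.4
eef_pos: [0.5927, 0.0924, 0.2839]
ee_rot: [-3.139, 0.0, -1.361]
force: [-2.4, -0.3, 6.1]
width: 0.052
```

Run:
```python
from station import *;from h import *
s=get_state();print(s['t'],s['eef_pos'],s['force'])
snap('scene','s2')
g=load('s2');cv2.imwrite('pics/s2c.png',cv2.resize(g['frame'][130:330,220:480],None,fx=2.5,fy=2.5,interpolation=2))
```

```text
6.4 [0.59271354 0.09244038 0.28392823] [-2.35108839 -0.26327569  6.10165851]
```

View pics/s2c.png

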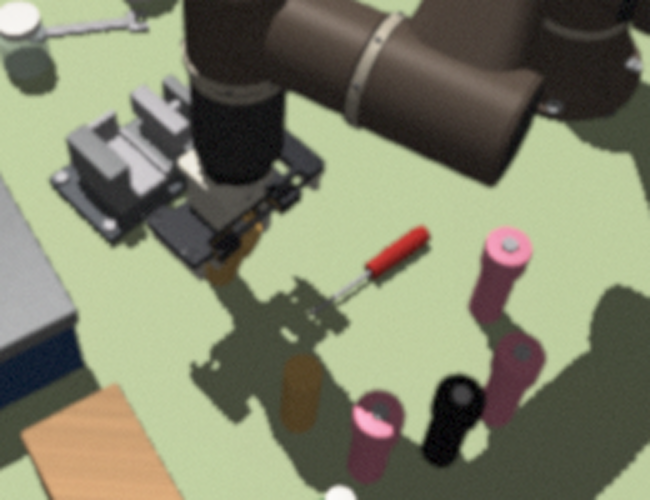

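The crop shows the arm over the tilt site, with the brass body at about (225,265) and mostly hidden, so the tilt isn't clear. The wrist depth will measure it.

```bash
cat >> h.py <<'E'
def tilt(name):
    """brass points in the wrist view near the grasp, in tool frame (x,y,z from TCP): lowest/height profile"""
    from station import get_state
    from scipy.spatial.transform import Rotation as R
    s=get_state();g=snap('wrist',name);P=pts(g);hs=cv2.cvtColor(g['frame'],cv2.COLOR_BGR2HSV)
    b=cv2.inRange(hs,(8,90,25),(30,255,255))>0
    q=R.from_euler('xyz',s['ee_rot']).inv().apply((P-s['eef_pos'])[b])*1000
    q=q[(abs(q[:,1])<30)&(q[:,2]>100)&(q[:,2]<320)&(abs(q[:,0])<180)]
    c=q[abs(q[:,1])<6]   # ridge facing the camera
    print(s['t'],s['eef_pos'].round(4),s['force'].round(1),'n',len(q),len(c),'ymean',q[:,1].mean().round(1))
    for lo in range(100,310,10):
        d=c[(c[:,2]>=lo)&(c[:,2]<lo+10)]
        if len(d)>5: print(' z%d x %.1f..%.1f med %.1f'%(lo+5,d[:,0].min(),d[:,0].max(),np.median(d[:,0])))
E
python3 -c "
from h import *;tilt('w3')"
```

```text
6.45 [0.5925 0.0937 0.2837] [-2.9  0.9  7.2] n 14257 4236 ymean 1.2
 z105 x 30.1..30.9 med 30.7
 z135 x -14.7..23.2 med 18.4
 z145 x -28.2..26.4 med 22.4
 z155 x 24.0..28.7 med 26.4
 z165 x 27.0..30.7 med 29.0
 z175 x 26.6..29.7 med 28.0
 z185 x 26.8..31.7 med 29.6
 z195 x 29.7..34.6 med 32.5
 z205 x 32.9..37.7 med 35.4
 z215 x 35.9..40.1 med 38.1
 z225 x 38.5..43.0 med 40.8
 z235 x 41.4..45.8 med 43.7
 z245 x 44.4..48.4 med 46.7
 z255 x 47.3..51.1 med 49.3
 z265 x 49.5..53.7 med 52.1
 z275 x 52.6..54.2 med 54.1
 z285 x -147.6..52.8 med -146.2
```

Request:
send_rows([
  {"offset":[-1.0,0,0.2],"turn":0},
  {"offset":[-2.0,0,0.5],"turn":0},
  {"offset":[-3.1,0,0.8],"turn":0},
  {"offset":[-4.1,0,1.3],"turn":0},
  {"offset":[-5.1,0,1.8],"turn":0},
  {"offset":[-6.0,0,2.4],"turn":0},
  {"offset":[-6.9,0,3.1],"turn":0},
  {"offset":[-7.7,0,3.8],"turn":0},
])

```text
t: 7.3
eef_pos: [0.5762, 0.1681, 0.2435]
ee_rot: [-3.141, 0.0, -1.361]
force: [-2.2, 2.5, 0.1]
width: 0.0519
```

Request:
send_rows([
  {"offset":[-0.7,0,0.8],"turn":0},
  {"offset":[-0.7,0,0.8],"turn":0},
])

```text
t: 7.5
eef_pos: [0.5747, 0.1749, 0.2346]
ee_rot: [3.14, -0.0, -1.36]
force: [0.4, 0.7, -1.8]
width: 0.0517
```

```bash
python3 -c "
from h import *;tilt('w4')"
```

```text
7.5 [0.5747 0.1749 0.2346] [ 0.4  0.7 -1.8] n 26776 8427 ymean 2.0
 z105 x 30.2..30.9 med 30.7
 z125 x -5.0..2.5 med -0.6
 z135 x 11.3..28.5 med 18.7
 z145 x 23.2..36.0 med 29.5
 z155 x 31.2..53.8 med 41.7
 z165 x 47.7..70.6 med 59.4
 z175 x 65.1..88.9 med 76.7
 z185 x 82.2..106.6 med 94.4
 z195 x 99.1..119.7 med 111.1
 z205 x 117.0..119.2 med 118.7
 z235 x -105.7..127.7 med -104.0
```

Tilt is 60°, as planned. Now a firm grip and lift, to see whether it droops.

Request:
send_rows([
  {"offset":[0,0,0],"turn":0},
  {"offset":[0,0,0],"turn":0},
  {"offset":[0,0,-0.5],"turn":0},
  {"offset":[0,0,-2],"turn":0},
  {"offset":[0,0,-5],"turn":0},
  {"offset":[0,0,-9],"turn":0},
  {"offset":[0,0,-12],"turn":0},
  {"offset":[0,0,-13.7],"turn":0},
], squeeze=60)

```text
t: 8.35
eef_pos: [0.5751, 0.1736, 0.3764]
ee_rot: [-3.138, 0.001, -1.361]
force: [0.8, 0.7, -5.8]
width: 0.0513
```

Request:
send_rows([
  {"offset":[2,0.1,0],"turn":0},
  {"offset":[6,0.3,0],"turn":0},
  {"offset":[10,0.5,0],"turn":0},
  {"offset":[14,0.6,0],"turn":0},
  {"offset":[18,0.8,0],"turn":0},
  {"offset":[21,0.9,0],"turn":0},
  {"offset":[22,0.9,0],"turn":0},
  {"offset":[22,0.9,0],"turn":0},
])

```text
t: 9.15
eef_pos: [0.6116, -0.0449, 0.3728]
ee_rot: [3.14, 0.0, -1.364]
force: [-0.1, 0.5, -5.6]
width: 0.0511
```

```bash
python3 -c "
from h import *;tilt('w5')
g=load('w5');P=pts(g);u=np.array([.9781,.2079]);v=np.array([-.2079,.9781])
Q=P[...,:2]-[.6534,-.1173];X=Q@u*1000;Y=Q@v*1000
m=(P[...,2]>.094)&(P[...,2]<.106)&(X>-5)&(X<50)&(abs(Y)<60)
print('fixed jaw top',m.sum(),np.percentile(X[m],[1,5,95]),np.percentile(Y[m],[1,99]))
m=(P[...,2]>.094)&(P[...,2]<.106)&(X>-110)&(X<-60)&(abs(Y)<60)
print('mov jaw',m.sum(),np.percentile(X[m],[5,99]) if m.sum() else 0)
m=(P[...,2]>.075)&(P[...,2]<.084)&(X>-50)&(X<-5)&(Y<-30)
print('stop',m.sum(),np.percentile(Y[m],[2,98]) if m.sum() else 0)
"
```

```text
9.15 [ 0.6116 -0.0449  0.3728] [-0.1  0.5 -5.6] n 25898 8138 ymean 1.9
 z105 x 30.2..30.8 med 30.5
 z125 x -4.4..2.6 med -0.3
 z135 x 11.4..27.8 med 18.3
 z145 x 22.8..35.4 med 29.1
 z155 x 28.2..51.3 med 39.7
 z165 x 45.4..68.1 med 56.5
 z175 x 62.5..83.9 med 73.3
 z185 x 78.4..100.7 med 89.7
 z195 x 95.3..116.8 med 106.1
 z205 x 111.8..118.3 med 116.1
fixed jaw top 5669 [-0.18483362  1.46662832 29.35509731] [-43.67533088  43.24590384]
mov jaw 4704 [-94.63129816 -71.40777588]
stop 34 [-52.89506616 -48.03715789]
```

View pics/w5.png

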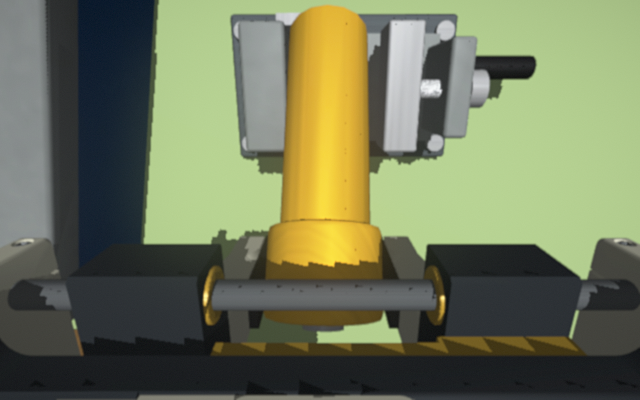

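View: the strainer is held tilted along the cradle, foot at (330,30), fixed jaw at (263,90), moving jaw at (403,85), handle at (505,67). Next I'll check its lateral position in the vise frame.

```bash
cat >> h.py <<'E'
U=np.array([.9781,.2079]);W=np.array([-.2079,.9781]);O=np.array([.6534,-.1173])
def vise(P): Q=P[...,:2]-O; return np.stack([Q@U,Q@W,P[...,2]],-1)*1000
def body(name):
    g=load(name);V=vise(pts(g));b=cv2.inRange(cv2.cvtColor(g['frame'],cv2.COLOR_BGR2HSV),(8,90,25),(30,255,255))>0
    p=V[b&(abs(V[...,0])<80)&(V[...,1]<120)&(V[...,1]>-80)&(V[...,2]>40)]
    for lo in range(-60,110,15):
        d=p[(p[:,1]>=lo)&(p[:,1]<lo+15)]
        if len(d)>50:
            e=np.percentile(d[:,0],[.5,99.5]);t=d[d[:,2]>np.percentile(d[:,2],85)]
            print('y',lo,len(d),'x',e.round(1),'mid %.1f'%e.mean(),'z',np.percentile(d[:,2],[1,50,99]).round(1))
    print('ymin',np.percentile(p[:,1],.2))
E
python3 -c "
from h import *;from station import *;body('w5');s=get_state();print(vise(s['eef_pos']))"
```

```text
y -45 1020 x [-47.7 -10.6] mid -29.1 z [162.4 171.9 176.4]
y -30 2472 x [-49.1  -8.8] mid -29.0 z [160.6 177.6 185.2]
y -15 2703 x [-49.6  -8.9] mid -29.3 z [167.5 186.7 194.1]
y 0 2880 x [-49.3  -9.2] mid -29.3 z [179.5 195.7 203.3]
y 15 3130 x [-48.6  -8.8] mid -28.7 z [189.6 204.8 212.2]
y 30 3516 x [-56.    2.3] mid -26.8 z [196.5 213.9 275.8]
y 45 11381 x [-79.4   2.5] mid -38.4 z [210.4 280.  290.9]
y 60 3801 x [-56.2   2.7] mid -26.8 z [209.9 234.7 276.9]
y 75 1599 x [-52.5  -1. ] mid -26.7 z [221.9 246.1 249.4]
ymin -37.47213257460852
[-25.62961751  80.54625288 372.87425494]
```

Request:
send_rows([
  {"offset":[0,-0.35,0],"turn":0},
  {"offset":[0,-0.4,1],"turn":0},
  {"offset":[0,-0.4,3],"turn":0},
  {"offset":[0,-0.4,5],"turn":0},
  {"offset":[0,-0.4,6.3],"turn":0},
  {"offset":[0,-0.4,6.3],"turn":0},
])

```text
t: 9.8
eef_pos: [0.6151, -0.0416, 0.3076]
ee_rot: [3.137, 0.0, -1.36]
force: [-0.1, 0.1, -4.4]
width: 0.0511
```

```bash
python3 -c "
from h import *;from station import *;tilt('w6');body('w6');s=get_state();print(vise(s['eef_pos']))"
```

```text
9.8 [ 0.6151 -0.0416  0.3076] [-0.1  0.1 -4.4] n 26067 8175 ymean 1.9
 z105 x 30.2..30.8 med 30.7
 z125 x -4.8..2.6 med -0.2
 z135 x 11.1..27.6 med 18.2
 z145 x 22.3..34.8 med 29.0
 z155 x 28.4..50.4 med 39.6
 z165 x 44.3..67.7 med 56.3
 z175 x 61.2..83.5 med 72.9
 z185 x 78.3..100.7 med 89.6
 z195 x 94.8..116.8 med 106.1
 z205 x 111.3..118.3 med 116.1
 z245 x 126.9..127.4 med 127.1
 z305 x -168.1..-166.9 med -167.6
y -45 693 x [-44.6  -6.8] mid -25.7 z [ 50.  106.2 110.1]
y -30 2390 x [-45.   -6.3] mid -25.6 z [ 97.7 111.1 118.4]
y -15 2644 x [-45.3  -4.8] mid -25.0 z [103.5 119.9 127.3]
y 0 2854 x [-44.7  -4.5] mid -24.6 z [111.9 129.  136.7]
y 15 3120 x [-44.8  -3.9] mid -24.3 z [120.4 138.  145.6]
y 30 3393 x [-44.4  -4. ] mid -24.2 z [130.2 147.1 154.6]
y 45 9414 x [-79.2   6.4] mid -36.4 z [142.9 207.4 225.9]
y 60 6643 x [-78.9   6.2] mid -36.3 z [148.4 171.8 225. ]
y 75 1706 x [-52.4   6.2] mid -23.1 z [155.7 180.8 197. ]
ymin -44.86710490260066
[-21.14595883  81.75300845 309.25727453]
```

Request:
send_rows([
  {"offset":[0,-0.2,0],"turn":0},
  {"offset":[-0.2,-0.25,0.6],"turn":0},
  {"offset":[-0.2,-0.25,1.1],"turn":0},
  {"offset":[-0.2,-0.25,1.6],"turn":0},
  {"offset":[-0.2,-0.25,1.8],"turn":0},
])

```text
t: 10.35
eef_pos: [0.6176, -0.0398, 0.2916]
ee_rot: [3.141, 0.0, -1.361]
force: [-2.8, -0.0, -3.6]
width: 0.0513
```

Request:
send_rows([
  {"offset":[0,0.05,0.2],"turn":0},
  {"offset":[0,0.05,0.5],"turn":0},
  {"offset":[0,0.05,0.8],"turn":0},
  {"offset":[0,0.05,1.1],"turn":0},
], squeeze=15)

```text
t: 10.75
eef_pos: [0.6173, -0.0394, 0.2819]
ee_rot: [-3.141, 0.0, -1.361]
force: [-6.0, 3.1, 2.6]
width: 0.0521
```

```bash
python3 -c "
from h import *;from station import *;tilt('w7');body('w7');s=get_state();print(vise(s['eef_pos']))"
```

```text
10.75 [ 0.6173 -0.0394  0.2819] [-6.   3.1  2.6] n 27428 8606 ymean 2.1
 z105 x 30.2..30.8 med 30.7
 z125 x -6.0..2.2 med -1.2
 z135 x 10.9..28.9 med 19.0
 z145 x 23.9..37.7 med 29.7
 z155 x 31.5..57.6 med 43.6
 z165 x 49.4..76.8 med 62.5
 z175 x 69.3..93.5 med 81.3
 z185 x 85.6..113.6 med 100.2
 z195 x 105.4..119.4 med 114.2
 z285 x -146.3..-144.8 med -145.5
y -45 755 x [-42.3  -2.3] mid -22.3 z [50.  86.8 90.4]
y -30 2635 x [-42.1  -2.3] mid -22.2 z [76.8 91.1 97.9]
y -15 2807 x [-41.7  -1.8] mid -21.8 z [ 84.2  99.1 105.8]
y 0 2993 x [-41.3  -0.8] mid -21.0 z [ 91.3 107.1 113.9]
y 15 3197 x [-40.8  -1.1] mid -20.9 z [100.1 115.  121.9]
y 30 3416 x [-41.5  -1.3] mid -21.4 z [108.2 123.  129.9]
y 45 5698 x [-49.7  10. ] mid -19.8 z [117.1 134.5 191.4]
y 60 10664 x [-78.9   9.3] mid -34.8 z [126.2 194.  200. ]
y 75 2127 x [-48.7   9.8] mid -19.4 z [123.8 154.6 170.2]
y 90 220 x [-49.5   5.1] mid -22.2 z [138.4 147.2 157.7]
ymin -34.79940189794238
[-19.13897564  83.65506363 281.27578089]
```

Request:
send_rows([
  {"offset":[0,0.2,0],"turn":0},
  {"offset":[0,0.2,0.5],"turn":0},
  {"offset":[-0.1,0.2,1.0],"turn":0},
  {"offset":[-0.1,0.2,1.5],"turn":0},
  {"offset":[-0.1,0.2,2.0],"turn":0},
  {"offset":[-0.1,0.2,2.5],"turn":0},
  {"offset":[-0.1,0.2,3.0],"turn":0},
  {"offset":[-0.1,0.2,3.0],"turn":0},
])

```text
t: 11.6
eef_pos: [0.6152, -0.0395, 0.2503]
ee_rot: [3.141, -0.0, -1.361]
force: [0.9, -0.1, -2.4]
width: 0.0516
```

```bash
python3 -c "
from h import *;from station import *;tilt('w8');body('w8');s=get_state();print(vise(s['eef_pos']))"
```

```text
11.6 [ 0.6152 -0.0395  0.2503] [ 0.9 -0.1 -2.4] n 31700 10004 ymean 0.9
 z105 x 30.2..30.9 med 30.6
 z125 x -13.6..13.6 med -5.9
 z135 x -1.5..39.0 med 21.8
 z145 x 23.2..86.4 med 54.4
 z155 x 67.7..110.2 med 94.6
y -30 3456 x [-41.6  -1.6] mid -21.6 z [76.6 92.9 96.8]
y -15 4196 x [-41.8  -2.2] mid -22.0 z [82.2 95.7 99.8]
y 0 4058 x [-41.7  -1.8] mid -21.7 z [ 86.6  98.8 102.9]
y 15 3935 x [-41.5  -0.5] mid -21.0 z [ 87.2 101.8 105.9]
y 30 3764 x [-41.8  -1.8] mid -21.8 z [ 91.8 104.8 108.7]
y 45 5234 x [-51.9   7.7] mid -22.1 z [ 95.3 109.3 159.8]
y 60 10469 x [-79.3   7. ] mid -36.2 z [ 95.5 162.5 168.5]
y 75 1549 x [-51.7   7.4] mid -22.2 z [ 88.4 120.6 144.4]
y 90 1958 x [-45.9   2.6] mid -21.7 z [107.5 120.8 124.6]
ymin -27.193167210334604
[-21.12791242  83.91451823 250.66294618]
```

Request:
send_rows([
  {"offset":[0,0,0.5],"turn":0},
  {"offset":[0,0,1.0],"turn":0},
  {"offset":[0,0,1.5],"turn":0},
  {"offset":[0,0,1.9],"turn":0},
  {"offset":[0,0,2.0],"turn":0},
  {"offset":[0,0,2.0],"turn":0},
])

```text
t: 12.25
eef_pos: [0.6151, -0.0393, 0.231]
ee_rot: [3.141, -0.0, -1.361]
force: [-0.6, 0.5, -1.7]
width: 0.0514
```

```bash
python3 -c "
from h import *;from station import *;tilt('w9');body('w9');s=get_state();print(vise(s['eef_pos']))
snap('top','t2');snap('scene','s3')
cv2.imwrite('pics/t2c.png',np.hstack([cv2.resize(load('t2')['frame'][130:220,310:390],(400,450),interpolation=2),cv2.resize(load('s3')['frame'][150:240,230:310],(400,450),interpolation=2)]))
for n in ['t2','s3']: print(n);body(n)
"
```

```text
12.25 [ 0.6151 -0.0393  0.231 ] [-0.6  0.5 -1.7] n 33505 10688 ymean 0.8
 z105 x 30.3..30.8 med 30.7
 z125 x -15.1..21.2 med -5.3
 z135 x -14.8..106.3 med 66.1
 z145 x 75.6..106.5 med 101.8
y -30 2948 x [-41.6  -1.7] mid -21.6 z [76.5 90.3 93.7]
y -15 5377 x [-41.5  -1.6] mid -21.5 z [78.7 91.1 94.3]
y 0 4850 x [-41.6  -1.8] mid -21.7 z [78.7 91.7 94.8]
y 15 4407 x [-41.5  -1.5] mid -21.5 z [79.5 92.3 95.4]
y 30 4014 x [-41.6  -1.7] mid -21.6 z [79.3 92.9 96. ]
y 45 4953 x [-51.9   7.7] mid -22.1 z [ 82.3  94.6 140.5]
y 60 10426 x [-79.4   7.1] mid -36.2 z [ 76.6 143.3 149.1]
y 75 1182 x [-51.7   7.4] mid -22.1 z [ 69.2 100.4 127.2]
y 90 2308 x [-45.7   1.9] mid -21.9 z [ 86.8  99.6 103. ]
ymin -23.021035133742433
[-21.19881002  84.18095454 231.12410906]
t2
y -30 54 x [-41.2   0.5] mid -20.4 z [67.3 89.1 99.3]
y -15 53 x [-39.6  -0.2] mid -19.9 z [ 74.   90.3 100. ]
ymin -42.12448193786855
s3
y 90 77 x [-62.2  19.2] mid -21.5 z [ 57.1  86.  453.8]
ymin -39.76135913421349
```

View pics/w9.png

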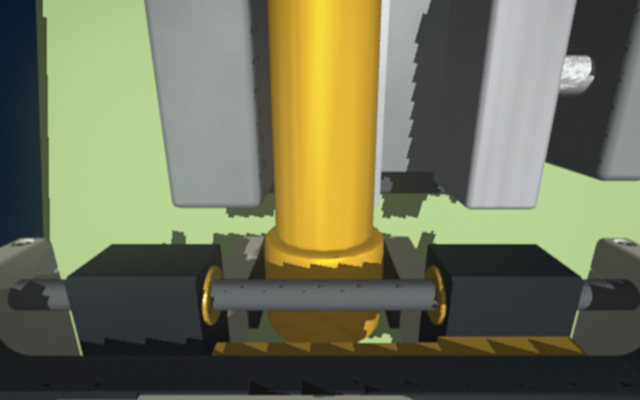

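View: the strainer lies between the jaws, with its cap gripped outside them, 2° short of flat and about 4 mm off the stop. Lowering the last bit and pushing against the stop.

Request:
send_rows([
  {"offset":[0,0,0.2],"turn":0},
  {"offset":[0,0,0.35],"turn":0},
  {"offset":[0.2,0,0.35],"turn":0},
  {"offset":[0.4,0,0.35],"turn":0},
  {"offset":[0.5,0,0.35],"turn":0},
  {"offset":[0.6,0,0.35],"turn":0},
  {"offset":[0.6,0,0.35],"turn":0},
])

```text
t: 13.1
eef_pos: [0.6162, -0.0437, 0.2273]
ee_rot: [-3.141, 0.002, -1.361]
force: [-3.3, 13.4, -3.0]
width: 0.0514
```

```bash
python3 -c "
from h import *;from station import *;tilt('w10');body('w10');s=get_state();print(vise(s['eef_pos']))"
```

```text
13.1 [ 0.6162 -0.0437  0.2273] [-3.3 13.4 -3. ] n 33922 10857 ymean 0.8
 z105 x 30.3..30.8 med 30.6
 z125 x -14.9..20.2 med -4.3
 z135 x -15.4..105.6 med 67.4
y -30 4461 x [-41.2  -1.5] mid -21.4 z [77.3 89.9 93.2]
y -15 5480 x [-41.2  -1.6] mid -21.4 z [78.3 90.3 93.3]
y 0 4879 x [-41.2  -1.4] mid -21.3 z [78.  90.4 93.5]
y 15 4380 x [-41.2  -1.4] mid -21.3 z [78.2 90.5 93.6]
y 30 3953 x [-41.7  -0.6] mid -21.1 z [77.8 90.7 93.8]
y 45 10913 x [-79.3   7.8] mid -35.8 z [ 80.2 138.8 145.4]
y 60 3527 x [-51.6   7.7] mid -21.9 z [ 66.3  92.8 130. ]
y 75 1790 x [-48.1   7.5] mid -20.3 z [ 76.   96.9 103.9]
y 90 1471 x [-45.7   2. ] mid -21.9 z [82.4 95.  99.1]
ymin -26.42450161427272
[-21.07847595  79.7206296  227.33548603]
```

Request:
send_rows([
  {"offset":[-0.1,0,0.1],"turn":0},
  {"offset":[-0.1,0,0.2],"turn":0},
  {"offset":[-0.1,0,0.2],"turn":0},
], squeeze=5)

```text
t: 13.45
eef_pos: [0.6163, -0.0438, 0.2259]
ee_rot: [-3.141, 0.001, -1.361]
force: [-3.0, 6.3, -0.4]
width: 0.0522
```

Request:
send_rows([
  {"offset":[0,0,0],"turn":0},
  {"offset":[0,0,0],"turn":0},
  {"offset":[0,0,0],"turn":0},
  {"offset":[0,0,0],"turn":0},
  {"offset":[0,0,0],"turn":0},
], hand=1)

```text
t: 13.95
eef_pos: [0.6163, -0.0444, 0.2258]
ee_rot: [-3.141, -0.0, -1.361]
force: [0.9, 0.6, -0.6]
width: 0.0851
```

Request:
send_rows([
  {"offset":[0,0,-2],"turn":0},
  {"offset":[0,0,-5],"turn":0},
  {"offset":[0,0,-9],"turn":0},
  {"offset":[0,0,-13],"turn":0},
  {"offset":[0,0,-17],"turn":0},
  {"offset":[0,0,-17],"turn":0},
  {"offset":[0,0,-17],"turn":0},
])

```text
t: 14.65
eef_pos: [0.6162, -0.0442, 0.397]
ee_rot: [-3.139, 0.0, -1.361]
force: [-0.5, 0.1, -0.9]
width: 0.0873
```

```bash
python3 -c "
from h import *;from station import *;s=get_state();print(s['t'],s['force'],s['width'],vise(s['eef_pos']));snap('wrist','w11');body('w11')
G=[-.193,-.018,.0395+.159]
p=O+U*G[0]+W*G[1];print(p);go(s,p[0],p[1],.40,12)"
```

```text
14.65 [-0.52889468  0.05816989 -0.90866197] 0.08729138498100315 [-21.17170914  79.21369648 397.02806204]
y -45 1015 x [-43.7  -1.8] mid -22.7 z [74.5 89.4 93.2]
y -30 994 x [-41.2  -1.3] mid -21.2 z [73.8 89.6 93.3]
y -15 934 x [-41.6  -0.5] mid -21.0 z [71.5 89.4 93.3]
y 0 917 x [-41.9  -1.8] mid -21.8 z [75.9 89.7 93.2]
y 15 856 x [-41.3  -1.3] mid -21.3 z [73.9 89.3 93.1]
y 30 977 x [-69.6  26.2] mid -21.7 z [ 71.8  90.4 302.4]
y 45 6650 x [-79.7  26.2] mid -26.7 z [ 80.4 311.  315.1]
y 60 1096 x [-69.7   2.8] mid -33.4 z [ 73.   93.7 302.5]
y 75 918 x [-69.1   3.2] mid -32.9 z [74.7 94.  98.1]
y 90 508 x [-46.6   3.7] mid -21.4 z [77.3 94.1 98. ]
ymin -44.291785016055755
[ 0.4683689 -0.1750305]
offset [9.72, 17.18, -0.35] turn -90.0
```

View pics/w11.png

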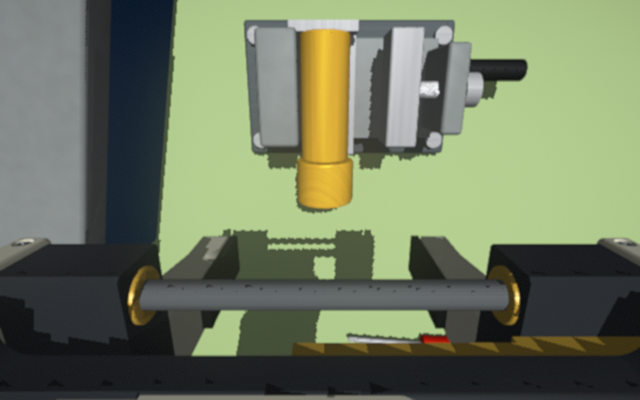

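The strainer lies flat with foot y −44 mm, axis x −21 mm and top z 93 mm, and the fingers are off it. On to the crank.

Request:
send_rows([
  {"offset":[9.7,17.2,0],"turn":90},
  {"offset":[9.7,17.2,0],"turn":90},
  {"offset":[9.7,17.2,0],"turn":90},
  {"offset":[9.7,17.2,0],"turn":90},
  {"offset":[9.7,17.2,0],"turn":90},
  {"offset":[9.7,17.2,0],"turn":90},
  {"offset":[9.7,17.2,0],"turn":90},
  {"offset":[9.7,17.2,0],"turn":90},
])

```text
t: 15.5
eef_pos: [0.4678, -0.175, 0.3943]
ee_rot: [3.14, -0.002, -2.568]
force: [0.5, 0.0, -1.1]
width: 0.0874
```

Request:
send_rows([
  {"offset":[0,0,0],"turn":21.4},
  {"offset":[0,0,0],"turn":21.4},
  {"offset":[0,0,0],"turn":21.4},
  {"offset":[0,0,0],"turn":21.4},
  {"offset":[0,0,0],"turn":21.4},
])

```text
t: 16.0
eef_pos: [0.4681, -0.1749, 0.3948]
ee_rot: [3.141, -0.002, -2.932]
force: [0.4, -0.0, -0.9]
width: 0.0876
```

```bash
python3 -c "
from h import *;from station import *;s=get_state();print(s['t'],s['eef_pos'],s['ee_rot'],s['q'].round(2) if hasattr(s['q'],'round') else s['q'],vise(s['eef_pos']))
g=snap('wrist','w12');V=vise(pts(g));b=g['frame'].max(2)<60
p=V[b&(V[...,0]<-152)&(V[...,0]>-210)&(abs(V[...,1])<70)&(V[...,2]>25)&(V[...,2]<140)]
print(len(p),np.percentile(p,[1,50,99],axis=0).round(1))
x=p[abs(p[:,0]+185)<12];print('y',np.percentile(x[:,1],[1,99]).mean(),'ztop',np.percentile(x[:,2],99))
q=O+U*-.193+W*-.0182;go(s,q[0],q[1],.1979,-168)"
```

```text
16.0 [ 0.46807124 -0.17485174  0.39479785] [ 3.14114257e+00 -1.81344515e-03 -2.93212861e+00] [ 0.04  0.08 -0.38 -0.   -1.12 -1.4 ] [-193.23507025  -17.76151054  394.79785204]
764 [[-206.   -26.    40.3]
 [-175.4  -15.8   47.2]
 [-152.9   -8.5   49.9]]
y -17.264600648067724 ztop 49.64228998223855
offset [-0.06, -0.05, 19.69] turn 0.0
```

Request:
send_rows([
  {"offset":[0,0,4],"turn":0},
  {"offset":[0,0,8],"turn":0},
  {"offset":[0,0,12],"turn":0},
  {"offset":[0,0,16],"turn":0},
  {"offset":[0,0,18.5],"turn":0},
  {"offset":[0,0,19.6],"turn":0},
  {"offset":[0,0,19.6],"turn":0},
])

```text
t: 16.75
eef_pos: [0.4679, -0.1749, 0.1985]
ee_rot: [3.141, -0.003, -2.934]
force: [0.7, 0.5, 0.2]
width: 0.0878
```

Request:
send_rows([
  {"offset":[0,0,0],"turn":0},
  {"offset":[0,0,0],"turn":0},
  {"offset":[0,0,0],"turn":0},
  {"offset":[0,0,0],"turn":0},
  {"offset":[0,0,0],"turn":0},
  {"offset":[0,0,0],"turn":0},
  {"offset":[0,0,0],"turn":0},
  {"offset":[0,0,0],"turn":0},
], hand=-1, squeeze=30)

```text
t: 17.55
eef_pos: [0.4682, -0.1749, 0.1997]
ee_rot: [3.142, -0.0, -2.935]
force: [0.0, 0.2, -0.4]
width: 0.0291
```

```bash
cat > c.py <<'E'
from h import *;from station import *
import sys
s=get_state();p=vise(s['eef_pos']);a=np.degrees(np.arctan2(-p[1],p[2]-159-80));print('t',s['t'],p.round(1),'r %.1f ang %.1f'%(np.hypot(p[1],p[2]-239),a),'w',s['width'],s['force'].round(1))
step=float(sys.argv[1]);ac=float(sys.argv[2]) # commanded angle at start, rows
for i in range(1,9):
    b=np.radians(ac+i*step);b0=np.radians(ac)
    print([0,round(4.5*(np.sin(b0)-np.sin(b)),2),round(4.5*(np.cos(b0)-np.cos(b)),2)])
E
python3 c.py 18 157
```

```text
t 17.55 [-193.1  -17.8  199.7] r 43.1 ang 155.6 w 0.02911472044000757 [ 0.   0.2 -0.4]
[0, np.float64(1.37), np.float64(0.34)]
[0, np.float64(2.77), np.float64(0.24)]
[0, np.float64(4.08), np.float64(-0.29)]
[0, np.float64(5.15), np.float64(-1.19)]
[0, np.float64(5.9), np.float64(-2.38)]
[0, np.float64(6.24), np.float64(-3.75)]
[0, np.float64(6.14), np.float64(-5.15)]
[0, np.float64(5.62), np.float64(-6.46)]
```

Request:
send_rows([
  {"offset":[0,0,0],"turn":0},
  {"offset":[0,0,0],"turn":0},
  {"offset":[0,0,0],"turn":0},
  {"offset":[0,0,0],"turn":0},
])

```text
t: 17.95
eef_pos: [0.4682, -0.1749, 0.1997]
ee_rot: [-3.142, -0.0, -2.935]
force: [0.6, -0.5, -0.5]
width: 0.0187
```

Request:
send_rows([
  {"offset":[0,1.37,0.34],"turn":0},
  {"offset":[0,2.77,0.24],"turn":0},
  {"offset":[0,4.08,-0.29],"turn":0},
  {"offset":[0,5.15,-1.19],"turn":0},
  {"offset":[0,5.9,-2.38],"turn":0},
  {"offset":[0,6.24,-3.75],"turn":0},
  {"offset":[0,6.14,-5.15],"turn":0},
  {"offset":[0,5.62,-6.46],"turn":0},
])

```text
t: 18.75
eef_pos: [0.4566, -0.1197, 0.265]
ee_rot: [-3.141, 0.0, -2.934]
force: [7.9, -12.7, -13.1]
width: 0.019
```

```bash
python3 c.py 18 301
```

```text
t 18.75 [-193.    38.6  265. ] r 46.6 ang -56.0 w 0.01895662161205462 [  7.9 -12.7 -13.1]
[0, np.float64(-0.9), np.float64(-1.08)]
[0, np.float64(-2.1), np.float64(-1.82)]
[0, np.float64(-3.47), np.float64(-2.17)]
[0, np.float64(-4.87), np.float64(-2.07)]
[0, np.float64(-6.17), np.float64(-1.54)]
[0, np.float64(-7.25), np.float64(-0.63)]
[0, np.float64(-8.0), np.float64(0.56)]
[0, np.float64(-8.34), np.float64(1.93)]
```

Request:
send_rows([
  {"offset":[0,-1.0,-0.98],"turn":0},
  {"offset":[0,-2.2,-1.72],"turn":0},
  {"offset":[0,-3.57,-2.07],"turn":0},
  {"offset":[0,-4.97,-1.95],"turn":0},
  {"offset":[0,-6.27,-1.42],"turn":0},
  {"offset":[0,-7.35,-0.51],"turn":0},
  {"offset":[0,-8.1,0.68],"turn":0},
  {"offset":[0,-8.44,2.05],"turn":0},
])

```text
t: 19.55
eef_pos: [0.4741, -0.2028, 0.2425]
ee_rot: [3.141, 0.0, -2.935]
force: [-0.3, 12.7, 1.3]
width: 0.0195
```

```bash
python3 c.py 18 85
```

```text
t 19.55 [-193.1  -46.3  242.5] r 46.5 ang 85.6 w 0.01947498066975307 [-0.3 12.7  1.3]
[0, np.float64(0.1), np.float64(1.4)]
[0, np.float64(0.63), np.float64(2.71)]
[0, np.float64(1.53), np.float64(3.79)]
[0, np.float64(2.72), np.float64(4.53)]
[0, np.float64(4.09), np.float64(4.88)]
[0, np.float64(5.5), np.float64(4.78)]
[0, np.float64(6.8), np.float64(4.25)]
[0, np.float64(7.88), np.float64(3.34)]
```

Request:
send_rows([
  {"offset":[0,0.2,1.4],"turn":0},
  {"offset":[0,0.73,2.7],"turn":0},
  {"offset":[0,1.61,3.77],"turn":0},
  {"offset":[0,2.8,4.5],"turn":0},
  {"offset":[0,4.17,4.83],"turn":0},
  {"offset":[0,5.55,4.73],"turn":0},
  {"offset":[0,6.85,4.2],"turn":0},
  {"offset":[0,7.93,3.29],"turn":0},
])

```text
t: 20.35
eef_pos: [0.4579, -0.1251, 0.2105]
ee_rot: [-3.14, -0.001, -2.934]
force: [1.5, -11.1, 3.5]
width: 0.0193
```

```bash
python3 c.py 18 229
```

```text
t 20.35 [-192.8   33.1  210.5] r 43.7 ang -130.8 w 0.01925406835903065 [  1.5 -11.1   3.5]
[0, np.float64(0.75), np.float64(-1.19)]
[0, np.float64(1.09), np.float64(-2.56)]
[0, np.float64(0.99), np.float64(-3.96)]
[0, np.float64(0.46), np.float64(-5.27)]
[0, np.float64(-0.44), np.float64(-6.35)]
[0, np.float64(-1.64), np.float64(-7.09)]
[0, np.float64(-3.0), np.float64(-7.44)]
[0, np.float64(-4.41), np.float64(-7.34)]
```

Request:
send_rows([
  {"offset":[0,0.7,-1.19],"turn":0},
  {"offset":[0,1.0,-2.56],"turn":0},
  {"offset":[0,0.89,-3.96],"turn":0},
  {"offset":[0,0.36,-5.25],"turn":0},
  {"offset":[0,-0.5,-6.32],"turn":0},
  {"offset":[0,-1.67,-7.04],"turn":0},
  {"offset":[0,-3.0,-7.39],"turn":0},
  {"offset":[0,-4.41,-7.29],"turn":0},
])

```text
t: 21.15
eef_pos: [0.4668, -0.1684, 0.2848]
ee_rot: [-3.141, 0.0, -2.934]
force: [-2.9, 1.4, 7.1]
width: 0.0192
```

```bash
python3 c.py 12 13
```

```text
t 21.15 [-193.1  -11.1  284.8] r 47.1 ang 13.7 w 0.019233844166575594 [-2.9  1.4  7.1]
[0, np.float64(-0.89), np.float64(0.31)]
[0, np.float64(-1.7), np.float64(0.79)]
[0, np.float64(-2.38), np.float64(1.43)]
[0, np.float64(-2.92), np.float64(2.2)]
[0, np.float64(-3.29), np.float64(3.07)]
[0, np.float64(-3.47), np.float64(3.99)]
[0, np.float64(-3.45), np.float64(4.93)]
[0, np.float64(-3.24), np.float64(5.85)]
```

Request:
send_rows([
  {"offset":[0,-0.89,0.31],"turn":0},
  {"offset":[0,-1.7,0.79],"turn":0},
  {"offset":[0,-2.36,1.43],"turn":0},
  {"offset":[0,-2.88,2.2],"turn":0},
  {"offset":[0,-3.24,3.07],"turn":0},
  {"offset":[0,-3.4,3.99],"turn":0},
])

```text
t: 21.75
eef_pos: [0.4739, -0.2019, 0.2432]
ee_rot: [-3.141, -0.0, -2.935]
force: [0.1, -2.6, 2.7]
width: 0.0192
```

```bash
python3 c.py 4 85
```

```text
t 21.75 [-193.1  -45.4  243.2] r 45.6 ang 84.8 w 0.01915025061271844 [ 0.1 -2.6  2.7]
[0, np.float64(-0.02), np.float64(0.31)]
[0, np.float64(-0.01), np.float64(0.63)]
[0, np.float64(0.02), np.float64(0.94)]
[0, np.float64(0.07), np.float64(1.25)]
[0, np.float64(0.14), np.float64(1.56)]
[0, np.float64(0.23), np.float64(1.86)]
[0, np.float64(0.34), np.float64(2.15)]
[0, np.float64(0.47), np.float64(2.44)]
```

Request:
send_rows([
  {"offset":[0,-0.02,0.3],"turn":0},
  {"offset":[0,-0.01,0.6],"turn":0},
  {"offset":[0,0.02,0.9],"turn":0},
  {"offset":[0,0.02,0.9],"turn":0},
])

```text
t: 22.15
eef_pos: [0.4739, -0.2013, 0.2345]
ee_rot: [-3.141, -0.0, -2.934]
force: [0.2, -6.8, -0.2]
width: 0.0191
```

```bash
python3 c.py 4 97
```

```text
t 22.15 [-193.   -44.8  234.5] r 45.0 ang 95.8 w 0.01912471594574402 [ 0.2 -6.8 -0.2]
[0, np.float64(0.05), np.float64(0.31)]
[0, np.float64(0.12), np.float64(0.62)]
[0, np.float64(0.21), np.float64(0.92)]
[0, np.float64(0.32), np.float64(1.21)]
[0, np.float64(0.46), np.float64(1.49)]
[0, np.float64(0.61), np.float64(1.77)]
[0, np.float64(0.78), np.float64(2.03)]
[0, np.float64(0.97), np.float64(2.28)]
```

Request:
send_rows([
  {"offset":[0,0.0,0.3],"turn":0},
  {"offset":[0,0.07,0.6],"turn":0},
  {"offset":[0,0.16,0.9],"turn":0},
  {"offset":[0,0.16,0.9],"turn":0},
])

```text
t: 22.55
eef_pos: [0.4736, -0.1995, 0.2262]
ee_rot: [-3.141, -0.0, -2.934]
force: [-3.9, -3.4, 8.7]
width: 0.0194
```

```bash
python3 c.py 4 109
```

```text
t 22.55 [-193.   -43.   226.2] r 44.9 ang 106.6 w 0.019355605030584113 [-3.9 -3.4  8.7]
[0, np.float64(0.11), np.float64(0.29)]
[0, np.float64(0.25), np.float64(0.58)]
[0, np.float64(0.4), np.float64(0.85)]
[0, np.float64(0.57), np.float64(1.12)]
[0, np.float64(0.76), np.float64(1.37)]
[0, np.float64(0.96), np.float64(1.6)]
[0, np.float64(1.19), np.float64(1.83)]
[0, np.float64(1.42), np.float64(2.03)]
```

Request:
send_rows([
  {"offset":[0,0.09,0.2],"turn":0},
  {"offset":[0,0.09,0.2],"turn":0},
  {"offset":[0,0.09,0.2],"turn":0},
])

```text
t: 22.85
eef_pos: [0.4734, -0.1989, 0.2246]
ee_rot: [-3.141, 0.0, -2.934]
force: [-3.6, -4.9, 11.3]
width: 0.019
```

Request:
send_rows([
  {"offset":[0,0,0],"turn":0},
  {"offset":[0,0,0],"turn":0},
  {"offset":[0,0,0],"turn":0},
  {"offset":[0,0,0],"turn":0},
  {"offset":[0,0,0],"turn":0},
  {"offset":[0,0,0],"turn":0},
], hand=1)

```text
t: 23.45
eef_pos: [0.4733, -0.1985, 0.2238]
ee_rot: [3.141, -0.0, -2.934]
force: [0.3, 0.2, -0.4]
width: 0.0612
```

Request:
send_rows([
  {"offset":[0,0,-3],"turn":0},
  {"offset":[0,0,-7],"turn":0},
  {"offset":[0,0,-11],"turn":0},
  {"offset":[0,0,-15],"turn":0},
  {"offset":[0,0,-18],"turn":0},
  {"offset":[0,0,-18],"turn":0},
  {"offset":[0,0,-18],"turn":0},
])

```text
t: 24.15
eef_pos: [0.4731, -0.1985, 0.4044]
ee_rot: [3.142, 0.002, -2.935]
force: [0.2, -0.9, -0.5]
width: 0.0875
```

```bash
python3 -c "
from h import *;from station import *;s=get_state();print(s['t'],s['force'],s['width'],vise(s['eef_pos']))
g=snap('wrist','w13');body('w13');V=vise(pts(g))
m=(V[...,2]>94)&(V[...,2]<106)&(V[...,0]>-110)&(V[...,0]<-30)&(abs(V[...,1])<50)
print('mov jaw',m.sum(),np.percentile(V[m][:,0],[2,50,98,99.5]) if m.sum() else 0)
b=g['frame'].max(2)<60
p=V[b&(V[...,0]<-165)&(V[...,0]>-205)&(abs(V[...,1])<70)&(V[...,2]>25)&(V[...,2]<140)]
print('handle y',np.percentile(p[:,1],[1,99]),'ztop',np.percentile(p[:,2],99))
snap('top','t3');snap('scene','s4')
f=load('s4')['frame'];t=load('t3')['frame']
cv2.imwrite('pics/fin.png',np.hstack([g['frame'][:300],cv2.resize(t[130:230,310:400],(160,300))]))
"
```

```text
24.15 [ 0.1538607  -0.86894365 -0.46082529] 0.08754023562306162 [-193.26169854  -41.95777803  404.43643256]
y -45 168 x [-33.5 -21.5] mid -27.5 z [87.6 90.7 92.6]
y -30 180 x [-33.3 -20.8] mid -27.1 z [87.6 90.8 93.1]
y -15 166 x [-33.3 -21.4] mid -27.4 z [87.8 90.8 92.7]
y 0 179 x [-33.3 -21.5] mid -27.4 z [87.7 90.8 92.7]
y 15 168 x [-33.7 -21.2] mid -27.5 z [87.6 90.8 93. ]
y 30 172 x [-33.8 -21.1] mid -27.5 z [87.4 90.6 92.5]
y 45 366 x [-44.  -21.2] mid -32.6 z [67.6 87.8 92.6]
y 60 408 x [-47.1 -24.5] mid -35.8 z [74.1 90.8 96.8]
y 75 122 x [-38.1 -25. ] mid -31.5 z [90.7 94.7 97.2]
ymin -44.544203556986034
mov jaw 1792 [-65.92999429 -54.86335644 -43.22092324 -42.76750404]
handle y [-53.51653641 -36.40150217] ztop 84.87127788737783
```

View pics/fin.png

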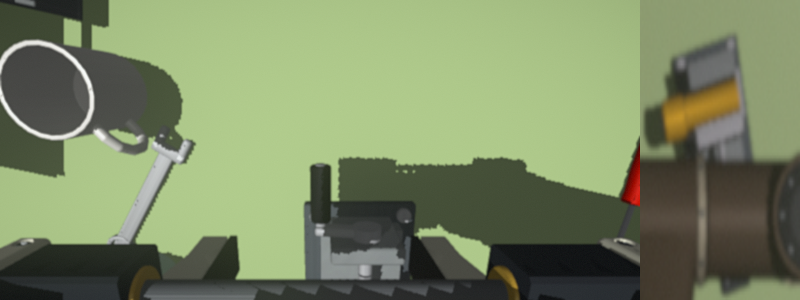

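The handle now sits about 10° back from where I let go (y −45, z 75), so it may have slipped in the pads. I'll regrip harder and check that it's firm.

Request:
send_rows([
  {"offset":[0,-0.3,4],"turn":0},
  {"offset":[0,-0.3,8],"turn":0},
  {"offset":[0,-0.3,12],"turn":0},
  {"offset":[0,-0.3,15.5],"turn":0},
  {"offset":[0,-0.3,17],"turn":0},
  {"offset":[0,-0.3,17],"turn":0},
])

```text
t: 24.9
eef_pos: [0.4724, -0.2015, 0.2306]
ee_rot: [3.14, -0.007, -2.935]
force: [-0.7, -0.3, -0.3]
width: 0.0877
```

Request:
send_rows([
  {"offset":[0,0,0],"turn":0},
  {"offset":[0,0,0],"turn":0},
  {"offset":[0,0,0],"turn":0},
  {"offset":[0,0,0],"turn":0},
  {"offset":[0,0,0],"turn":0},
  {"offset":[0,0,0],"turn":0},
  {"offset":[0,0,0],"turn":0},
  {"offset":[0,0,0],"turn":0},
], hand=-1, squeeze=60)

```text
t: 25.7
eef_pos: [0.4739, -0.2016, 0.234]
ee_rot: [3.142, 0.0, -2.934]
force: [-0.4, -0.3, -0.3]
width: 0.0294
```

Request:
send_rows([
  {"offset":[0,0,0],"turn":0},
  {"offset":[0,0,0],"turn":0},
  {"offset":[0,0,0.0],"turn":0},
  {"offset":[0,0,0.0],"turn":0},
])

```text
t: 26.1
eef_pos: [0.4739, -0.2016, 0.234]
ee_rot: [-3.142, -0.0, -2.934]
force: [0.3, -0.0, 0.8]
width: 0.0186
```

Request:
send_rows([
  {"offset":[0,0.02,0.15],"turn":0},
  {"offset":[0,0.03,0.3],"turn":0},
  {"offset":[0,0.03,0.3],"turn":0},
])

```text
t: 26.4
eef_pos: [0.4738, -0.2013, 0.2313]
ee_rot: [-3.141, 0.0, -2.934]
force: [-1.4, 0.8, 6.2]
width: 0.0189
```

```bash
python3 c.py 2 100 | head -1
```

```text
t 26.4 [-193.1  -44.8  231.3] r 45.5 ang 99.8 w 0.01889581634295462 [-1.4  0.8  6.2]
```

Request:
send_rows([
  {"offset":[0,0.05,0.25],"turn":0},
  {"offset":[0,0.1,0.5],"turn":0},
  {"offset":[0,0.1,0.5],"turn":0},
  {"offset":[0,0.1,0.5],"turn":0},
])

```text
t: 26.8
eef_pos: [0.4736, -0.2002, 0.2266]
ee_rot: [-3.141, 0.0, -2.934]
force: [-3.1, 2.6, 9.1]
width: 0.0182
```

Request:
send_rows([
  {"offset":[0,0.12,0.3],"turn":0},
  {"offset":[0,0.2,0.5],"turn":0},
  {"offset":[0,0.2,0.5],"turn":0},
  {"offset":[0,0.2,0.5],"turn":0},
])

```text
t: 27.2
eef_pos: [0.4733, -0.1986, 0.2222]
ee_rot: [-3.141, 0.001, -2.934]
force: [-5.1, -0.3, 15.1]
width: 0.0186
```

```bash
python3 c.py 2 100 | head -1;python3 -c "
from h import *
g=snap('wrist','w14');V=vise(pts(g));b=g['frame'].max(2)<60
p=V[b&(V[...,0]<-150)&(V[...,0]>-175)&(V[...,1]<-25)&(V[...,1]>-60)&(V[...,2]>25)&(V[...,2]<140)]
print('handle',len(p),np.percentile(p,[2,50,98],axis=0).round(1).tolist() if len(p) else 0)"
```

```text
t 27.2 [-193.1  -42.   222.2] r 45.3 ang 111.8 w 0.018598582033836738 [-5.1 -0.3 15.1]
handle 1048 [[-174.7, -50.5, 63.7], [-167.7, -41.4, 71.2], [-158.4, -31.8, 73.3]]
```

The handle moves with the pads, so it hadn't slipped. The crank springs back until friction balances it. I'll ease it back under control before letting go, so it doesn't overshoot.

Request:
send_rows([
  {"offset":[0,-0.08,-0.2],"turn":0},
  {"offset":[0,-0.15,-0.4],"turn":0},
  {"offset":[0,-0.2,-0.55],"turn":0},
  {"offset":[0,-0.2,-0.55],"turn":0},
  {"offset":[0,-0.2,-0.55],"turn":0},
])

```text
t: 27.75
eef_pos: [0.4736, -0.2003, 0.2272]
ee_rot: [-3.141, 0.0, -2.934]
force: [-2.7, 1.9, 9.8]
width: 0.0186
```

Request:
send_rows([
  {"offset":[0,-0.05,-0.25],"turn":0},
  {"offset":[0,-0.07,-0.5],"turn":0},
  {"offset":[0,-0.07,-0.5],"turn":0},
  {"offset":[0,-0.07,-0.5],"turn":0},
])

```text
t: 28.15
eef_pos: [0.4738, -0.2012, 0.2318]
ee_rot: [-3.141, 0.0, -2.934]
force: [-3.5, -1.7, 6.3]
width: 0.0185
```

Request:
send_rows([
  {"offset":[0,0,0],"turn":0},
  {"offset":[0,0,0],"turn":0},
  {"offset":[0,0,0],"turn":0},
  {"offset":[0,0,0],"turn":0},
  {"offset":[0,0,0],"turn":0},
  {"offset":[0,0,0],"turn":0},
  {"offset":[0,0,0],"turn":0},
  {"offset":[0,0,0],"turn":0},
], hand=1)

```text
t: 28.95
eef_pos: [0.4737, -0.201, 0.2315]
ee_rot: [3.142, 0.0, -2.935]
force: [0.1, -0.6, -0.2]
width: 0.0773
```

Request:
send_rows([
  {"offset":[0,0,-3],"turn":0},
  {"offset":[0,0,-7],"turn":0},
  {"offset":[0,0,-11],"turn":0},
  {"offset":[0,0,-15],"turn":0},
  {"offset":[0,0,-17],"turn":0},
  {"offset":[0,0,-17],"turn":0},
  {"offset":[0,0,-17],"turn":0},
])

```text
t: 29.65
eef_pos: [0.4735, -0.2009, 0.4016]
ee_rot: [3.141, 0.001, -2.935]
force: [0.8, -0.0, -0.0]
width: 0.0878
```

```bash
python3 -c "
from h import *;from station import *;s=get_state();print(s['t'],s['force'],s['width'])
g=snap('wrist','w15');body('w15');V=vise(pts(g))
b=g['frame'].max(2)<60
p=V[b&(V[...,0]<-165)&(V[...,0]>-205)&(abs(V[...,1])<70)&(V[...,2]>25)&(V[...,2]<140)]
print('handle y',np.percentile(p[:,1],[1,99]),'ztop',np.percentile(p[:,2],99))
snap('top','t4');body('t4')
"
```

```text
29.65 [ 0.79372952 -0.03495663 -0.04503321] 0.08777883179655867
y -45 149 x [-33.6 -23.9] mid -28.7 z [87.6 90.3 92.6]
y -30 139 x [-33.5 -23.5] mid -28.5 z [87.4 90.1 92.8]
y -15 150 x [-33.2 -23.7] mid -28.4 z [87.1 90.4 92.3]
y 0 140 x [-33.3 -23.7] mid -28.5 z [87.2 90.4 92.5]
y 15 149 x [-33.5 -23.8] mid -28.7 z [87.6 90.2 92.4]
y 30 142 x [-33.7 -23.5] mid -28.6 z [87.4 90.4 92.2]
y 45 342 x [-43.7 -23.5] mid -33.6 z [62.1 87.2 92.4]
y 60 367 x [-47.5 -27.4] mid -37.4 z [70.4 90.3 96.5]
y 75 77 x [-39.2 -27.9] mid -33.6 z [89.5 94.  96.3]
ymin -44.8389989993967
handle y [-52.94917915 -35.97216907] ztop 84.7170921838483
y 0 51 x [-37.8   0.5] mid -18.6 z [72.9 89.3 97.8]
y 45 54 x [-41.    2.3] mid -19.3 z [ 66.4  89.  100.4]
y 60 61 x [-46.   2.] mid -22.0 z [ 59.7  94.  103.1]
y 75 67 x [-46.9   1.6] mid -22.6 z [ 80.9  93.6 101.9]
y 90 63 x [-45.6   3.8] mid -20.9 z [ 68.3  93.  102.1]
ymin -41.66420210794942
```

```bash
python3 -c "
from station import *;print(job_done())"
```

```text
the job is handed in; nothing more can be done
None
```

I laid the strainer in the vise cradle, wound the crank until the jaw held it, let go and handed the job in at about 30 s. No verdict is reported. I couldn't measure the final jaw force directly.

**What I did:**
- I gripped the strainer by its cap and tilted it to 60° in the grip against the worktop.
- I carried it over the cradle, lowered it flat, and pushed the foot against the end stop (13 N) before opening the fingers.
- I then wound the crank about two turns. It read 11 N at the handle the first time and 15 N when I regripped, then I eased it back and released it.

**Last checks:**

| Check | Reading | Wanted |
|---|---|---|
| Foot, y in the vise's frame | −45 mm | −50 to −40 mm |
| Axis, x in the vise's frame (measured before clamping) | −21 mm | −28 to −15 mm |
| Top of the body (axis 21 mm lower) | 92.5 mm (axis about 71.5 mm) | axis 66 to 77 mm |
| Tool force, gripper open and raised | under 1 N | touching nothing |

**Disagreements:**
- **Crank springs back:** after each release the crank settled about 10° or less back, at about 14.25 rad (contact is nominally 14.14). When I regripped it there, the force rose at once (6 N in 3 mm), so the jaw was tight. I estimate about 47 N on the part, worked out from the friction that holds the crank.
- **Top view:** it put the foot end and the axis 2–3 mm away from the wrist view, still inside the limits.

I did not measure the bystanders again at the end. Nothing I saw suggested any had moved.

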